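# Park the rolling pin on the strip

### The arm

A 6-joint arm with a two-finger parallel gripper is mounted at the origin on the work surface. World frame = base frame: x ahead of the robot, y to its left, z up, the work surface at z = 0. Lengths are in m, angles in degrees, forces in N, time in s.
With the tool pointing down it reaches from about 0.4 to 0.825 m from the base axis. Payload 7 kg.
Tool frame: the origin (TCP) lies midway between the tips of the shut fingers; the grasp point (between the pads) lies 19 mm behind it; z points along the fingers, y is the line along which they close (so a half turn about z gives the same grasp; the last joint's range is limited). The gripper opens to 88 mm and grips with 3 to 60 N. Pads are 19 mm wide; open, the fingers measure 130 mm over their backs; the gripper's body (78 mm by 193 mm) begins 47 mm behind the grasp point.
Start: joints at [-54.425, 20.546, 0.682, 0, -70.136, -16.507], TCP at [0.22, -0.638, 0.227] pointing down, gripper open.
Joint ranges: [-176.03, 176.03], [-82.01, 121.73], [-58.28, 71.71], [-173.87, 95.51], [-174.79, -0.11], [-173.66, 173.66]. Speed limits (degrees/s): [136.94, 136.94, 172.46, 180, 180, 180].

### API

Orientations are given as a 3x3 rotation matrix whose columns are the frame's x, y, z axes.
In Python, from rig import robot gives the robot as it stands. Calls block until the motion is done:
- robot.goto(position, orientation): joint-space move of the TCP to a pose.
- robot.servo_line(position, ori=None, speed=0.15): straight line of the TCP; ori=None keeps the orientation; speed is the mean speed in m/s.
- robot.movej(angles): joint-space move.
- robot.move_gripper(opening): opening from 0.0 (shut) to 1.0 (fully open); the grip force is fixed at half the most; returns when the fingers have stopped.
- robot.dwell(seconds).
- robot.ik(position, orientation): joint angles nearest the present ones, or None.
- robot.grab_frame(name): name is "scene" or "top" or "wrist"; returns (picture, depth): 384x512x3 uint8, red, green, blue; 384x512 float32, m along the optical axis (not along the pixel's ray), 0 where there is no reading.
- robot.camera_info(name): a dict with "vfov" (degrees; the focal length in pixels is half the picture's height over the tangent of half this angle, whatever the lens; pixels are square), "cx", "cy" (the principal point, pixels), "k1" (the pictures are not rectified: a ray, as slopes to the right and down, at radius r is drawn at 1 + k1 r^2 times it, then the intrinsics apply), "view" (4x4, takes a point from world to camera coordinates); the wrist camera has in their place "T_tool_cam" (4x4, takes a point from camera to tool coordinates, whose origin is the TCP and whose axes are the flange's). Camera axes: x right, y down, z forward; pixel columns grow to the right and rows downward; lengths in m; the calibration is good to about 2 mm. A picture is of the moment at which its call begins: read the wrist's pose just before it. camera_info takes no time and is no camera call.
A pose or a line that the arm cannot do raises robot.Unreachable and nothing moves.
- robot.job_done(): hands the job in; it is judged then, once.
Readings, each from a call of its own:
- robot.read_t(): time.
- robot.read_qpos(): joint angles.
- robot.read_qvel(): joint speeds.
- robot.read_effort(): joint torques, N m.
- robot.read_position(): TCP position.
- robot.read_tcp_rot(): TCP orientation.
- robot.read_force(): force on the tool from outside, world axes, zero at the start.
- robot.read_ft_torque(): the same for the moment, N m.
- robot.read_grip_width(): opening from 0.0 (shut) to 1.0 (fully open).
- robot.read_finger_force(): force on a finger pad.
Only numpy, scipy, OpenCV 4.12 (cv2) and the standard library are available. Lean on these libraries where they do the work, as an engineer would, in place of code of your own. Each camera call takes 0.05 s, during which the arm holds its last target. There are 200 camera calls.

### The job

Roll the rolling pin away from you over the pastry board, by pushing on the top of its barrel with the fingertips, until it comes to rest lying along the dark strip let into the board, centred over it; do not let it run on past the strip. Roll it only from on top: do not reach down behind or beside it, and do not grip or lift it. Leave the other things on the board and counter undisturbed.

Things in the scene. Friction and masses are not known exactly. Their poses are not given: they have to be found in the camera images.
- pin: wooden rolling pin, one solid piece: barrel 60 mm in diameter, 200 mm long; a 68 mm handle, 25 mm thick, at each end. Origin at its centre on its axis, 30 mm above the board's top (barrel's top 78 mm above the counter). Its y axis runs along the pin; x and z turn as it rolls (z up at start). Rolls without slipping with a little rolling resistance; stays where it is left
- board: fixed pale wooden pastry board, 400 mm (its x, away from the robot) by 440 mm (its y) and 18 mm thick, lying on the counter, turned up to 20 degrees. Origin at the centre of its underside
- strip (a point): middle of the dark wooden strip flush in the board's top, 24 mm wide and 384 mm long, running across the board along its y, 50 mm beyond the board's centre. The point lies on the board's top; axes as the board's. The pin starts on the robot's side of it, its axis 80 to 160 mm from the strip's centre line and parallel to it within 3 degrees
- cutter_large: steel ring pastry cutter, 62 mm across and 35 mm high, standing on the board beyond the strip; origin at the centre of its underside; leave alone
- cutter_small: steel ring cutter, 42 mm across and 25 mm high, on the board's near (-x) edge zone; origin at the centre of its underside; leave alone
- spice_jar: small glass jar with steel cap, 44 mm across, 85 mm high, standing on the board beyond the strip; origin at the centre of its underside; leave alone
- mug: white mug, 80 mm across, 90 mm high, on the counter to the left; origin under its centre; leave alone
- canister: white ceramic canister with wooden lid, 100 mm across, 160 mm high, on the counter to the left; origin under its centre; leave alone
- mill: dark turned wooden pepper mill, 54 mm across, 155 mm high, on the counter to the right; origin under its centre; leave alone
- bowl: blue bowl, 150 mm across, 60 mm high, on the counter to the right; origin under its centre; leave alone

How it is judged:
By the outcome, as a careful person would: the job done as asked, in the order asked, and still so for the second after the job is handed in, with the robot touching nothing.
It also fails if it takes over 51 s, if anything falls off the work surface, if the arm or the gripper's body presses on something with over 40 N, if the wrist force passes 120 N, or if a joint passes its speed limit or range.

## Working session

There is one attempt and no reset: what is moved stays moved. The work goes in short steps, each a Python script; the robot and the scene stay as the last script left them, time stands still between calls to the robot, and variables do not carry over. Pictures are saved under pics/ and viewed, at most 10 in all, crops included, and the job is handed in when it is done.

```bash
ls; mkdir -p pics; python3 - <<'E'
from rig import robot
import cv2,numpy as np
for n in("top","scene"):
    p,d=robot.grab_frame(n); cv2.imwrite(f"pics/{n}0.png",p[:,:,::-1]); np.savez(f"{n}0.npz",p=p,d=d)
    print(robot.camera_info(n))
print(robot.read_t(),robot.read_tcp_rot())
E
```

```text
pics
{'vfov': 49.734027110241186, 'cx': 253.83803337752116, 'cy': 187.4831633806291, 'k1': -0.09666939242164739, 'view': array([[-0.0062983 , -0.99981986, -0.01790464,  0.02400886],
       [-0.99841482,  0.00728888, -0.05580959,  0.58969546],
       [ 0.05593004,  0.01752475, -0.99828088,  1.49841894],
       [ 0.        ,  0.        ,  0.        ,  1.        ]])}
{'vfov': 54.73147867266341, 'cx': 254.5669364187117, 'cy': 191.68765289728302, 'k1': -0.013338547805032538, 'view': array([[ 0.28145604,  0.95953784,  0.00834422, -0.15971415],
       [ 0.61350853, -0.17325726, -0.77044741, -0.32297367],
       [-0.73782775,  0.22196633, -0.63744895,  1.56778408],
       [ 0.        ,  0.        ,  0.        ,  1.        ]])}
0.1 [[-9.45172037e-01 -3.26572252e-01 -6.19721722e-04]
 [-3.26572804e-01  9.45171122e-01  1.32439379e-03]
 [ 1.53232812e-04  1.45416424e-03 -9.99998931e-01]]
```

View pics/top0.png

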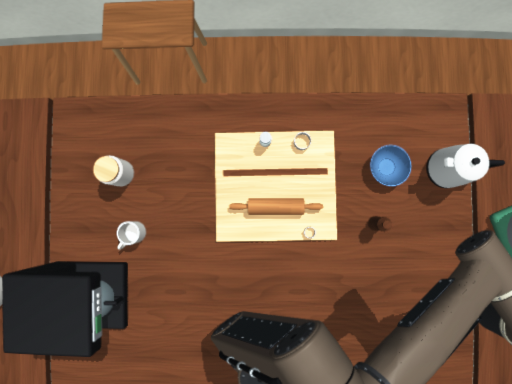

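View pics/scene0.png

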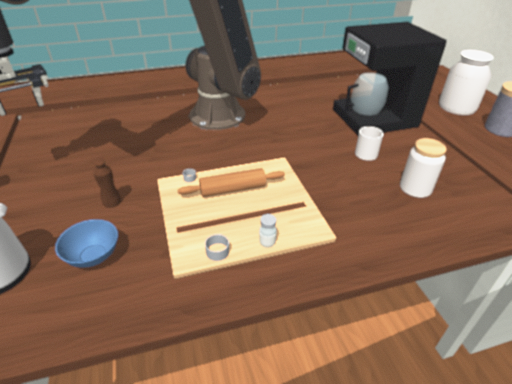

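The top view shows the strip from about (223,173) to (327,171) and the pin's barrel from about (248,206) to (304,206). The cutter and jar stand beyond the strip, near row 141. In the scene view the strip runs (178,229)–(305,207) and the pin is centred near (233,182).

```bash
cat > h.py <<'E'
import cv2,numpy as np
from rig import robot
def rays(n,uv):
    c=robot.camera_info(n); f=192/np.tan(np.radians(c["vfov"]/2))
    q=(np.asarray(uv,float).reshape(-1,2)-[c["cx"],c["cy"]])/f; s=q.copy()
    for _ in range(20): s=q/(1+c["k1"]*(s**2).sum(1,keepdims=True))
    V=c["view"]; R=V[:3,:3]
    return -R.T@V[:3,3], np.c_[s,np.ones(len(s))]@R
def plane(n,uv,z):
    o,d=rays(n,uv); return (o+d*((z-o[2])/d[:,2])[:,None])[:,:2]
def measure(n="top",p=None,verbose=True):
    """strip centre/direction, pin centre/direction (world xy)"""
    if p is None: p,_=robot.grab_frame(n)
    hsv=cv2.cvtColor(p,cv2.COLOR_RGB2HSV)
    pale=((hsv[...,2]>150)&(hsv[...,1]<140)&(hsv[...,0]>10)&(hsv[...,0]<35)).astype(np.uint8)
    k,l,st,_=cv2.connectedComponentsWithStats(cv2.morphologyEx(pale,cv2.MORPH_CLOSE,np.ones((3,3))))
    b=1+np.argmax(st[1:,4]); c,_=cv2.findContours((l==b).astype(np.uint8),cv2.RETR_EXTERNAL,cv2.CHAIN_APPROX_NONE)
    m=cv2.fillConvexPoly(np.zeros(p.shape[:2],np.uint8),cv2.convexHull(max(c,key=len)),1)
    m=cv2.erode(m,np.ones((5,5)))
    dark=m*(hsv[...,2]<110); wood=m*((hsv[...,1]>145)&(hsv[...,2]>=110))
    out={}
    for name,mk,z in(("strip",dark,.018),("pin",wood,.048)):
        k,l,st,_=cv2.connectedComponentsWithStats(mk.astype(np.uint8))
        j=1+np.argmax(st[1:,4]); v,u=np.nonzero(l==j); X=plane(n,np.c_[u,v],z)
        mu=X.mean(0); w,E=np.linalg.eigh(np.cov(X.T)); a=E[:,1]*np.sign(E[1,1])
        s=(X-mu)@a; t=(X-mu)@[a[1],-a[0]]
        out[name]=((mu+a*(s.max()+s.min())/2),a)
        if verbose: print(n,name,st[j],"c",out[name][0].round(4),"yaw",np.degrees(np.arctan2(-a[0],a[1])).round(2),"len",np.ptp(s).round(3),"wid",np.ptp(t).round(3))
    sc,sa=out["strip"]; nrm=np.array([sa[1],-sa[0]])
    out["gap"]=(sc-out["pin"][0])@nrm; out["nrm"]=nrm
    if verbose: print("gap",out["gap"].round(4),"lateral",((out["pin"][0]-sc)@sa).round(4))
    return out
E
python3 - <<'E'
from h import *
for n in("top","scene"): measure(n,np.load(n+"0.npz")["p"])
# fit pin edges columnwise in top view
p=np.load("top0.npz")["p"]; 
for u in (230,265,276,290): print(u,[tuple(int(q) for q in x) for x in p[192:220,u]])
E
```

```text
Traceback (most recent call last):
  File "h.py", line 24, in measure
    j=1+np.argmax(st[1:,4]); v,u=np.nonzero(l==j); X=plane(n,np.c_[u,v],z)
        ~~~~~~~~~^^^^^^^^^^
ValueError: attempt to get argmax of an empty sequence
```

```bash
python3 - <<'E'
from h import *
for n,pts in(("top",[(276,206),(276,190),(276,172),(235,207),(225,230),(205,200),(150,25)]),("scene",[(233,182),(240,205),(240,218),(190,189),(300,225),(340,225),(230,350)])):
    p=np.load(n+"0.npz")["p"]; h=cv2.cvtColor(p,cv2.COLOR_RGB2HSV); print([(q,h[q[1],q[0]].tolist()) for q in pts])
p=np.load("top0.npz")["p"];h=cv2.cvtColor(p,cv2.COLOR_RGB2HSV);print(h[192:220,276].tolist(),h[165:180,276].tolist())
E
```

```text
[((276, 206), [14, 147, 227]), ((276, 190), [24, 69, 252]), ((276, 172), [10, 155, 128]), ((235, 207), [14, 151, 203]), ((225, 230), [25, 57, 254]), ((205, 200), [11, 156, 121]), ((150, 25), [13, 154, 161])]
[((233, 182), [14, 135, 226]), ((240, 205), [23, 75, 246]), ((240, 218), [10, 131, 125]), ((190, 189), [13, 141, 215]), ((300, 225), [24, 68, 247]), ((340, 225), [10, 136, 141]), ((230, 350), [13, 137, 141])]
[[25, 61, 253], [24, 66, 253], [23, 70, 252], [23, 73, 251], [24, 72, 251], [23, 80, 250], [15, 129, 204], [13, 148, 189], [14, 152, 200], [14, 147, 211], [14, 150, 212], [14, 148, 220], [15, 142, 233], [15, 143, 233], [14, 147, 227], [13, 148, 215], [13, 148, 201], [13, 150, 191], [13, 150, 182], [13, 151, 169], [13, 153, 150], [13, 152, 131], [14, 137, 136], [18, 106, 218], [17, 104, 224], [18, 105, 218], [18, 101, 229], [24, 71, 252]] [[24, 69, 252], [23, 74, 251], [23, 73, 251], [22, 80, 249], [13, 136, 157], [10, 155, 120], [10, 155, 123], [10, 155, 128], [10, 151, 133], [12, 146, 150], [16, 115, 228], [23, 78, 250], [24, 67, 253], [25, 60, 254], [25, 60, 254]]
```

```bash
python3 - <<'E'
s=open('h.py').read()
s=s.replace('pale=((hsv[...,2]>150)&(hsv[...,1]<140)&(hsv[...,0]>10)&(hsv[...,0]<35))','pale=((hsv[...,2]>190)&(hsv[...,1]<112)&(hsv[...,1]>35)&(hsv[...,0]>15)&(hsv[...,0]<35))')
s=s.replace('dark=m*(hsv[...,2]<110); wood=m*((hsv[...,1]>145)&(hsv[...,2]>=110))','wd=m*(hsv[...,1]>112); dark=wd*(hsv[...,0]<=12)*(hsv[...,2]<165); wood=wd*(hsv[...,0]>12)')
open('h.py','w').write(s)
E
python3 - <<'E'
from h import *
for n in("top","scene"): measure(n,np.load(n+"0.npz")["p"])
E
```

```text
top strip [224 169 103   7 541] c [ 0.6472 -0.0578] yaw 0.6 len 0.374 wid 0.02
top pin [ 229  198   94   17 1196] c [ 0.5212 -0.0575] yaw -0.37 len 0.332 wid 0.057
gap 0.126 lateral 0.0017
scene strip [177 203 128  29 488] c [ 0.6477 -0.0588] yaw 0.72 len 0.377 wid 0.017
scene pin [ 178  168  107   30 1419] c [ 0.5204 -0.0571] yaw 0.76 len 0.335 wid 0.096
gap 0.1273 lateral 0.0033
```

```bash
cat >> h.py <<'E'
STRIP_C=np.array([.6474,-.0580]); STRIP_YAW=np.radians(.65)
NRM=np.array([np.cos(STRIP_YAW),np.sin(STRIP_YAW)])
def ori(yaw):
    c,s=np.cos(yaw),np.sin(yaw); return np.array([[-c,-s,0],[-s,c,0],[0,0,-1.]])
def xyz(p,z): return [p[0],p[1],z]
E
python3 - <<'E'
from h import *
pin=np.array([.5208,-.0573]); yaw=np.radians(-.2)
P=pin-.008*NRM
robot.goto(xyz(P,.2),ori(yaw)); print(robot.read_t())
robot.servo_line(xyz(P,.082),speed=.12); f0=np.array(robot.read_force());print(f0)
for z in np.arange(.080,.073,-.0005):
    robot.servo_line(xyz(P,z),speed=.02); f=np.array(robot.read_force())-f0
    print(z.round(4),robot.read_position()[2].round(4),f.round(2))
    if f[2]>6: break
print(robot.read_t())
p,_=robot.grab_frame("scene"); cv2.imwrite("pics/s1.png",cv2.resize(p[100:300,100:360,::-1],None,fx=3,fy=3))
E
```

```text
2.4167
[ 7.86847027e-04 -1.07043365e+00  1.15338394e-01]
0.08 0.0803 [-0.11  0.47 -0.06]
0.0795 0.0796 [ 0.04  0.9  -0.02]
0.079 0.0789 [-0.44  1.4  -0.06]
0.0785 0.0784 [-0.12 -0.15  0.15]
0.078 0.0782 [0.04 0.79 2.07]
0.0775 0.0781 [0.25 0.3  5.5 ]
0.077 0.078 [-0.72  0.55  7.21]
5.3
```

View pics/s1.png

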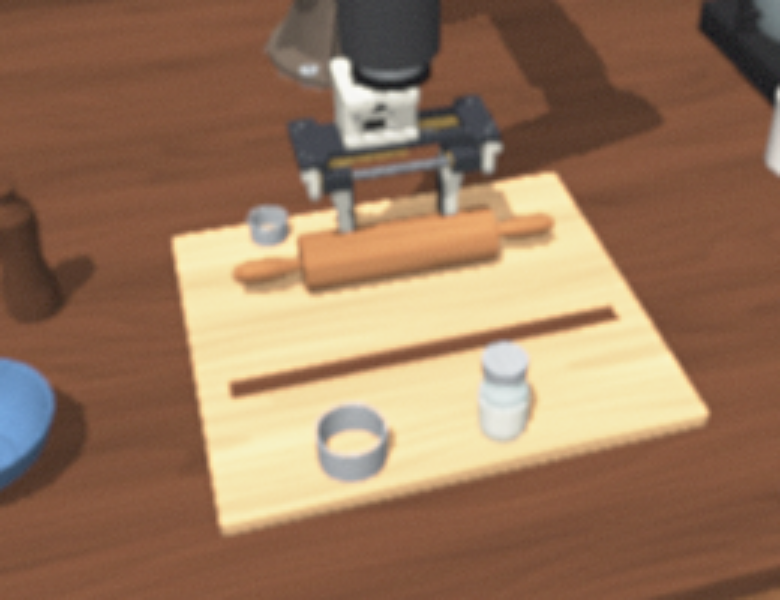

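The two fingertips rest on top of the barrel, about 37 mm either side of its middle at roughly (345,225) and (450,210) in the crop, and nothing else is touched. Next is one trial stroke.

```bash
cat >> h.py <<'E'
def stroke(pin,yaw0,yaw1,move,z=.0765,lift=.1,down=True):
    """roll the pin by `move`: tips travel 2*move, from move/2 behind the crown to move/2 beyond"""
    P=pin-NRM*move/2; Q=P+NRM*2*move
    if down:
        robot.servo_line(xyz(P,lift),ori(yaw0),speed=.1); robot.servo_line(xyz(P,z),speed=.06)
    robot.servo_line(xyz(Q,z),ori(yaw1),speed=.04); f=robot.read_force()
    robot.dwell(.2); robot.servo_line(xyz(robot.read_position(),lift),speed=.06)
    print("t",round(robot.read_t(),2),"f",np.round(f,1))
E
python3 - <<'E'
from h import *
pin=np.array([.5208,-.0573])
stroke(pin,np.radians(-.2),np.radians(-.1),.016,z=.0762,down=False)
p,_=robot.grab_frame("top"); cv2.imwrite("pics/t2.png",cv2.resize(p[100:260,180:380,::-1],None,fx=3,fy=3)); np.save("t2.npy",p)
try: measure("top",p)
except Exception as e: print(e)
E
```

```text
t 7.05 f [ 0.9 -3.2 12.1]
top strip [224 169 103   7 528] c [ 0.6474 -0.0578] yaw 0.61 len 0.374 wid 0.019
top pin [308 198  15   8  98] c [ 0.5358 -0.1988] yaw -0.92 len 0.05 wid 0.025
gap 0.1131 lateral -0.1398
```

View pics/t2.png

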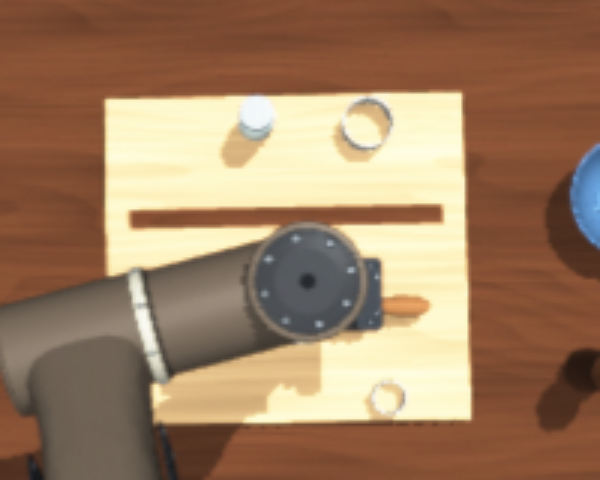

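The arm hides most of the pin in the top view, apart from the right handle at about (405,305) in the crop. I'll track the pin with the scene camera, corrected by the offset measured at the start.

```bash
python3 - <<'E'
from h import *
q=robot.read_position(); robot.servo_line(xyz(q-np.r_[NRM*.03,0],.14),speed=.1)
p,_=robot.grab_frame("scene"); np.save("s3.npy",p)
measure("scene",p); print(robot.read_t())
E
```

```text
scene strip [177 203 128  29 488] c [ 0.6476 -0.0586] yaw 0.78 len 0.377 wid 0.017
scene pin [ 178  171  108   30 1437] c [ 0.5362 -0.0579] yaw 0.7 len 0.336 wid 0.097
gap 0.1113 lateral 0.0021
7.8
```

```bash
python3 - <<'E'
from h import *
pin=np.array([.5368,-.0575]); ys=np.radians(np.linspace(-.2,.7,7))
for i in range(6):
    stroke(pin,ys[i],ys[i+1],.016,z=.0762,lift=.09); pin=pin+NRM*.016
q=robot.read_position(); robot.servo_line(xyz(q-np.r_[NRM*.03,0],.14),speed=.1)
p,_=robot.grab_frame("scene"); np.save("s4.npy",p); cv2.imwrite("pics/s4.png",cv2.resize(p[100:300,100:360,::-1],None,fx=3,fy=3))
print(pin,robot.read_t()); measure("scene",p)
E
```

```text
t 10.38 f [ 0.2 -2.6 11.6]
t 12.63 f [ 0.4 -2.7 15.7]
t 14.89 f [ 0.7 -2.  14.7]
t 17.15 f [ 0.6 -1.9 13.5]
t 19.4 f [-0.1 -1.8 14.3]
t 21.65 f [ 1.4 -0.4 12.8]
[ 0.63279382 -0.05641094] 22.4333
scene strip [177 203 128  29 433] c [ 0.6478 -0.0583] yaw 0.75 len 0.376 wid 0.025
scene pin [ 183  190  114   32 1680] c [ 0.6313 -0.0583] yaw 0.42 len 0.335 wid 0.091
gap 0.0165 lateral 0.0002
```

View pics/s4.png

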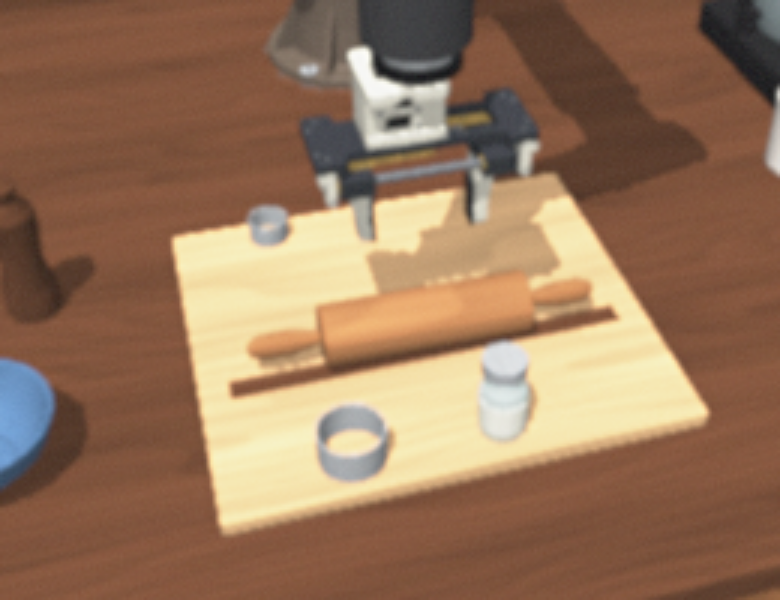

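The pin is now about 15 mm short of the strip and nearly parallel to it: the barrel's far edge runs from about (328,365) to (533,325) in the crop. I'll swing the arm clear and measure from above.

```bash
cat >> h.py <<'E'
def clear():
    q=robot.read_position(); robot.servo_line(xyz(q,.21),speed=.15)
    j=np.array(robot.read_qpos()); j[0]-=40; robot.movej(list(j))
def barrel(p):
    """pin line from top view: column-wise mid of barrel edges, and pin centre relative to strip"""
    h=cv2.cvtColor(p,cv2.COLOR_RGB2HSV); o=[]
    c=plane("top",[[0,0]],.048)
    for u in range(250,304,2):
        w=((h[...,1]>120)&(h[...,0]>11))[120:240,u]
        k,l,st,_=cv2.connectedComponentsWithStats(w.astype(np.uint8)[:,None]); j=1+np.argmax(st[1:,4])
        o.append([u,120+st[j,1]+(st[j,3]-1)/2])
    X=plane("top",o,.048); k=np.polyfit(X[:,1],X[:,0],1)
    print("barrel line: x at strip y",np.polyval(k,-.058).round(4),"yaw",np.degrees(np.arctan(-k[0])).round(2))
E
python3 - <<'E'
from h import *
barrel(np.load("top0.npz")["p"])
clear(); p,_=robot.grab_frame("top"); np.save("t5.npy",p)
print(robot.read_t()); barrel(p)
try: measure("top",p)
except Exception as e: print(e)
h=cv2.cvtColor(p,cv2.COLOR_RGB2HSV); print(h[162:192,276].tolist())
E
```

```text
barrel line: x at strip y 0.5213 yaw -0.4
24.65
barrel line: x at strip y 0.6324 yaw -0.43
top strip [304 169  23   5  83] c [ 0.6508 -0.2045] yaw -2.27 len 0.081 wid 0.015
top pin [ 223  167  105   17 1245] c [ 0.6331 -0.0568] yaw -0.01 len 0.374 wid 0.059
gap 0.0236 lateral 0.1468
[[24, 68, 252], [24, 68, 253], [24, 68, 253], [24, 70, 252], [23, 82, 249], [14, 138, 201], [14, 150, 209], [14, 149, 219], [14, 147, 225], [14, 144, 232], [15, 140, 238], [16, 139, 240], [15, 139, 239], [15, 142, 237], [15, 144, 232], [14, 148, 226], [14, 149, 211], [14, 148, 201], [13, 151, 189], [13, 153, 173], [13, 153, 138], [15, 131, 138], [17, 110, 200], [17, 109, 208], [17, 107, 210], [18, 106, 218], [23, 74, 251], [24, 65, 253], [24, 70, 252], [24, 67, 253]]
```

```bash
python3 - <<'E'
from h import *
pin=np.array([.6324,-.0575]); y=np.radians(-.4)
robot.goto(xyz(pin-NRM*.0075,.17),ori(y))
stroke(pin,y,np.radians(.7),.015,z=.0762,lift=.1)
clear(); p,_=robot.grab_frame("top"); np.save("t6.npy",p); cv2.imwrite("pics/t6.png",cv2.resize(p[100:260,180:380,::-1],None,fx=3,fy=3))
print(robot.read_t(),robot.read_position()); barrel(p)
s,_=robot.grab_frame("scene"); cv2.imwrite("pics/s6.png",cv2.resize(s[100:300,100:360,::-1],None,fx=3,fy=3))
E
```

```text
t 29.27 f [ 0.3 -1.6 12.8]
31.8583 [ 0.46666218 -0.46499823  0.2087988 ]
barrel line: x at strip y 0.6468 yaw -0.32
```

View pics/t6.png

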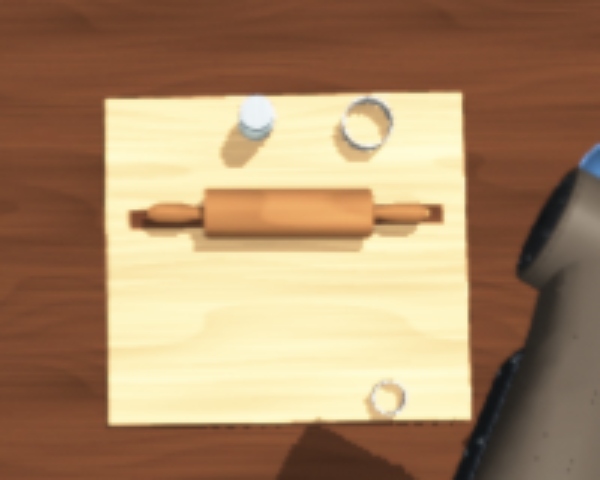

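View pics/s6.png

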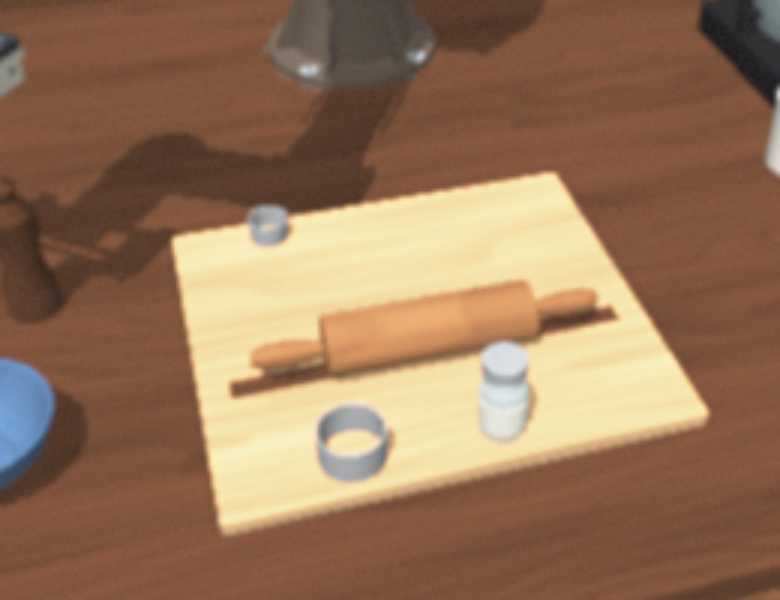

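The pin lies along the strip. In the top crop its handles, at about (172,213) and (403,213), sit over the strip's visible ends. Its axis measures within 1 mm of the strip's centre line and about 1° off parallel, and the other objects in view haven't moved.

```bash
python3 -c "
from rig import robot
print(robot.job_done())"
```

```text
the job is handed in; nothing more can be done
None
```

I rolled the pin from on top in eight short strokes onto the dark strip and handed the job in at about 32 s, with its axis measured within about 1 mm of the strip's centre line, about 1° off parallel, and the arm clear of everything.

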